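Screw the filler cap onto the cement tank

TASK

Close the cement tank: take the filler cap out of its wooden rest and set it squarely on the tank's filler neck. Turn it gently backwards (anticlockwise seen from above) until it drops with a click into the start of the thread, then screw it forwards (clockwise) all the way home and let go. Do not force it, and leave the other things on the bench where they are.

Things in the scene. Friction and masses are not known exactly. Their poses are not given: they have to be found in the camera images.
- cap: Filler cap, 0.13-0.21 kg. Origin on its axis at the underside of a round black flange (66 mm diameter, z = 0 to 6 mm); z points up. On the flange stands a wing grip, a straight bar 52 mm long (cap's x), 16 mm thick (cap's y), z = 6 to 36 mm: pinch it across the 16 mm. At the start it stands upright in its rest, flange on the rest's top, stem inside.
- cap_grip (a point): Point on the cap's axis 28 mm above its origin, in the wing grip, a good height to pinch it.
- cap_pins (a point): Point on the cap's axis 18.3 mm below its origin, at the level of three round steel pins, 6 mm diameter, standing out radially from the stem to 26 mm from the axis, 120 degrees apart, one along the cap's +x. They are what runs in the thread.
- cap_tip (a point): Lower end of the cap's steel stem, 40 mm below the cap's origin. The stem is 32 mm in diameter and over its last 8 mm tapers to 20 mm here, so it centres itself in the neck.
- caprest: Dark wooden ring standing on the bench and fixed to it, the cap's rest: 80 mm outside and 60 mm inside diameter, 42 mm high. Origin at the centre of its underside.
- tank: Grey steel cement tank bolted to the bench: 160 mm along its x, 140 mm along its y, 90 mm high, on a foot plate 180 mm along x. Origin at the centre of its underside. In the middle of its top stands a round aluminium filler neck, 64 mm outside diameter, 45 mm tall, open at the top, with a three-start thread inside.
- neck (a point): Centre of the filler neck's rim, 135 mm above the bench. Inside are three equal 120 degree sectors; going clockwise: an open gap of 36 degrees (thread start), a flat land of 76 degrees, a blunt end wall of 8 degrees. How they lie round the neck differs each time and is not measured. Between the lands the stem has 1.5 mm of play all round.
- neck_ride (a point): On the neck's axis, 16.3 mm above the rim: where the cap's origin is while its pins ride on the flat lands (4.5 mm higher if they sit on the end walls). Clockwise turning there butts against the end walls; anticlockwise turning, at most about 95 degrees, brings the pins over the gaps, where the cap can drop about 11 mm.
- neck_start (a point): On the neck's axis, 4.5 mm above the rim: about where the cap's origin is once dropped into the thread start (4 to 5 mm above the rim, 21 degrees of play). It can turn no farther anticlockwise there. Clockwise the pins run under the lands down a thread that falls 4 mm in 97 degrees (2.4 mm per rad), with 2 mm of free play upwards.
- neck_home (a point): On the neck's axis, 1 mm above the rim: where the cap's origin is when screwed fully home, flange seal on the rim, pins butting on the end walls so that it turns no farther clockwise (70 to 97 degrees from the thread start). The thread holds where it is left.
- last: Wooden shoe last, 220 mm long, a bystander. Origin under its middle.
- hammer: Hammer lying on the bench beyond the tank, a bystander.
- dyejar: Brown glass jar with a steel lid, 60 mm diameter, 75 mm high, a bystander. Origin at the centre of its underside.
- tacktray: Open steel tack tray, 130 x 90 x 30 mm, a bystander. Origin at the centre of its underside.
There are look-alikes about, which are no part of the job. Leave any blue, green or purple look-alike of the cap alone.

How it is judged:
By the outcome, as a careful person would: the job done as asked, in the order asked, and still so for the second after the job is handed in, with the robot touching nothing.
It also fails if it takes over 70 s, if anything falls off the work surface, if the arm or the gripper's body presses on something with over 40 N, if the wrist force passes 120 N, or if a joint passes its speed limit or range.

ROBOT

A 6-joint arm with a two-finger parallel gripper is mounted at the origin on the work surface. World frame = base frame: x ahead of the robot, y to its left, z up, the work surface at z = 0. Lengths are in m, angles in rad, forces in N, time in s.
With the tool pointing down it reaches from about 0.35 to 0.8 m from the base axis. Payload 7.3 kg.
Tool frame: the origin (TCP) lies midway between the tips of the shut fingers; the grasp point (between the pads) lies 19 mm behind it; z points along the fingers, y is the direction in which the jaws open and shut (so a half turn about z gives the same grasp; the last joint's range is limited). The gripper opens to 85 mm and grips with 20 to 120 N. Pads are 22 mm wide; open, the fingers measure 114 mm over their backs; the gripper's body (76 mm by 85 mm) begins 54 mm behind the grasp point. The pads swing forward as they close: fully open they stand 13 mm farther back than shut.
Start: joints at [-1.404, 0.342, 1.524, -0, 1.275, -0.146], TCP at [0.162, -0.5, 0.231] pointing down, gripper open.
Joint ranges: [-2.53, 2.53], [-0.77, 2.02], [0.04, 2.7], [-1, 4.14], [0.28, 2.66], [-3.11, 3.11]. Speed limits (rad/s): [2.57, 2.57, 3.14, 3.14, 3.14, 3.14].

INTERFACE

Orientations are given as [roll, pitch, yaw] about the fixed x, y, z axes, in that order (R = Rz(yaw) Ry(pitch) Rx(roll)).
In Python, from rig import * gives the robot as it stands.
- The arm moves only by the tool arm_command, never from a script. Its argument "deltas" is a list of rows, each a list of 3 entries, a list of its own where there are three numbers: the closure, from 0 (fully open) to 1 (shut), then the shift along the tool's x, y, z in cm, then the turn about the tool's z in rad. A call has 1 to 8 rows; each row shifts and turns the commanded pose from where the row before left it, along the tool's axes as they then stand; what a row does not reach is not made up. A row lasts 1/8 s, in which the tool goes at most 62.5 mm and 10.7 degrees, less where a joint would pass 70% of its speed; a pose out of reach is approached as far as the arm can. A call is refused whole if a number of a shift passes 6.25 or a number of a turn 0.188, either way. A call with a gripper value outside its range is refused whole. The fingers move at their own pace and stop on an object; the grip force is fixed at half the most. Time passes only in rows, so rows that do not move let the fingers close. It gives the time, the measured TCP pose, the force and the opening at its end, in the units of the state.
- get_state(): the state, without advancing time (a new reading comes with each control period).
- camera(name): name is "scene" or "top" or "wrist"; returns the picture (420x560x3 uint8, blue, green, red); there is no depth.
- camera_params(name): a dict with "intrinsics" (3x3 intrinsics, pixels), "rvec" (rotation vector, rad) and "tvec" (3), from world to camera coordinates, as OpenCV has them. Camera axes: x right, y down, z forward; pixel columns grow to the right and rows downward; lengths in m; the calibration is good to about 2 mm. A picture is of the moment at which its call begins: read the wrist's pose just before it. camera_params takes no time and is no camera call; for the wrist camera it gives the pose at the moment of the call.
- finish_job(): hands the job in, once; it reports no verdict.
Trained networks look in the newest picture that a camera, given by its name, has taken for a name from the list of things; names that differ only in an ending like _2 or _b are one class to them, and where a whole thing is asked for, a point or a joint stands for the part that bears it (a point fixed in the world has none). Each returns a list of dicts, best first, with "p" (0 to 1); they miss things now and then, are a little off and sometimes report something else, mostly with a low value. They report only what shows in the picture. A call takes as long as a camera call. They do not tell look-alikes from the thing itself.
- recognise(camera, name): "rect" ([centre column, centre row, width, height] in pixels, round what is visible of it).
- spot_point(camera, name): "point" ([column, row] in pixels: a listed point, or the origin of a listed thing).
The state is a dict: "t": time; "q": joint angles; "joint_velocities": joint speeds; "effort": joint torques, N m; "tcp_pos": TCP position; "orientation": TCP orientation; "wrist_force": force on the tool from outside, world axes, zero at the start; "torque": the same for the moment, N m; "grip_width": finger opening in m.
Only numpy, scipy, OpenCV 4.12 (cv2) and the standard library are available. Lean on these libraries where they do the work, as an engineer would, in place of code of your own. Each camera call takes 0.05 s, during which the arm holds its last target. There are 200 camera calls.

## Working session

There is one attempt and no reset: what is moved stays moved. The work goes in short steps, Python scripts to look and compute and a tool call to move; the robot and the scene stay as the last step left them, time stands still between calls to the robot, and variables do not carry over. Pictures are saved under pics/ and viewed, about 8 in all and at most 12, crops included, and the job is handed in when it is done.

Besides the shell and the picture viewer there is one more tool, called after "Emit:" in YAML: its name, and indented under it one key for each argument. arm_command: Moves the arm, as the interface text tells. Its arguments: {"type":"object","properties":{"deltas":{"type":"array"}},"required":["deltas"]}

```bash
mkdir -p pics
cat > h.py <<'E'
from rig import *
import numpy as np, cv2
def ray(cam,px):
    p=camera_params(cam);K=np.array(p["intrinsics"]);R=cv2.Rodrigues(np.array(p["rvec"],float))[0];t=np.array(p["tvec"],float).ravel()
    d=R.T@np.linalg.inv(K)@np.array([px[0],px[1],1.]);return -R.T@t,d
def atz(cam,px,z):
    o,d=ray(cam,px);return o+d*(z-o[2])/d[2]
def tri(obs):
    A=np.zeros((3,3));b=np.zeros(3)
    for cam,px in obs:
        o,d=ray(cam,px);d=d/np.linalg.norm(d);M=np.eye(3)-np.outer(d,d);A+=M;b+=M@o
    return np.linalg.solve(A,b)
def proj(cam,P):
    p=camera_params(cam);return cv2.projectPoints(np.array(P,float).reshape(-1,1,3),np.array(p["rvec"],float),np.array(p["tvec"],float),np.array(p["intrinsics"]),None)[0].reshape(-1,2)
E
python3 - <<'E'
from h import *
np.set_printoptions(precision=3,suppress=True)
a=camera("scene");b=camera("top")
cv2.imwrite("pics/a.png",a);cv2.imwrite("pics/b.png",b)
for c in("scene","top"):
    for n in("cap_grip","cap","caprest","neck"):
        for r in spot_point(c,n)[:5]: print(c,n,r)
s=get_state();print(s["t"],s["tcp_pos"],s["orientation"])
E
```

```text
scene cap_grip {'point': [180.1, 256.1], 'p': 0.94}
scene cap_grip {'point': [256.2, 201.6], 'p': 0.92}
scene cap_grip {'point': [248.3, 256.1], 'p': 0.77}
scene cap_grip {'point': [174.4, 220.9], 'p': 0.69}
scene cap_grip {'point': [218.9, 231.9], 'p': 0.64}
scene cap {'point': [253.5, 261.4], 'p': 0.94}
scene cap {'point': [182.3, 266.6], 'p': 0.86}
scene cap {'point': [221.4, 238.2], 'p': 0.76}
scene cap {'point': [177.0, 227.3], 'p': 0.72}
scene cap {'point': [255.0, 214.5], 'p': 0.66}
scene neck {'point': [324.2, 153.0], 'p': 0.92}
top cap_grip {'point': [320.1, 184.3], 'p': 0.88}
top cap_grip {'point': [356.1, 255.7], 'p': 0.78}
top cap_grip {'point': [329.1, 223.7], 'p': 0.6}
top cap_grip {'point': [288.2, 234.0], 'p': 0.59}
top cap {'point': [350.5, 257.0], 'p': 0.9}
top cap {'point': [328.4, 225.7], 'p': 0.78}
top cap {'point': [366.8, 220.1], 'p': 0.64}
top cap {'point': [286.3, 236.2], 'p': 0.62}
top cap {'point': [321.5, 187.7], 'p': 0.52}
top caprest {'point': [326.7, 223.4], 'p': 0.44}
top neck {'point': [211.7, 231.4], 'p': 0.66}
top neck {'point': [209.0, 232.7], 'p': 0.21}
0.5 [ 0.162 -0.5    0.231] [ 3.142 -0.     0.313]
```

View pics/a.png

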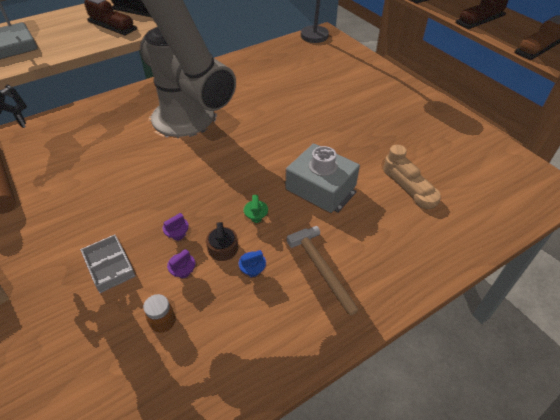

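View pics/b.png

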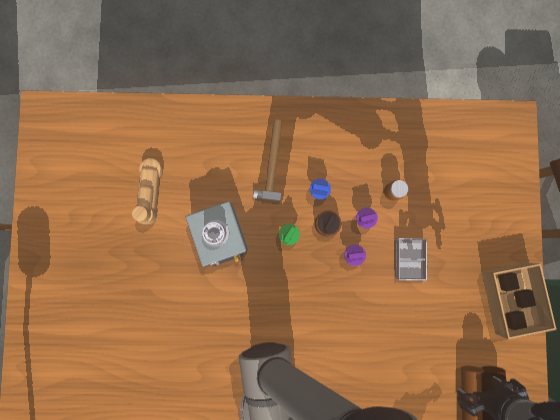

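Candidates for the cap in the scene view are: black in the dark ring (221,236), purple (176,227) and (181,264), blue (252,262), and green (256,208). In the top view the black one is at (328,224). By the description, the black one in the rest is the cap. The neck is at scene (324,153), top (212,231).

Run:
```python
from h import *
np.set_printoptions(precision=4,suppress=True)
print("grip",tri([("scene",(218.9,231.9)),("top",(329.1,223.7))]),atz("top",(329.1,223.7),.07),atz("scene",(218.9,231.9),.07))
print("cap",tri([("scene",(221.4,238.2)),("top",(328.4,225.7))]))
print("neck",tri([("scene",(324.2,153)),("top",(211.7,231.4))]),atz("top",(211.7,231.4),.135),atz("scene",(324.2,153),.135))
print("nbrs z.03: green,blue,purp,purp", [atz("top",p,.03)[:2] for p in((288,235),(320,188),(367,219),(355,256))])
a=cv2.imread("pics/a.png");b=cv2.imread("pics/b.png")
u=cv2.resize(a[190:290,160:280],(480,400),interpolation=cv2.INTER_CUBIC)
v=cv2.resize(b[185:260,290:380],(320,400)[:2] if 0 else (480,400),interpolation=cv2.INTER_CUBIC)
# wrist
cv2.imwrite("pics/c.png",np.hstack([u,v])[:, :960][:, :][:400]) 
cv2.imwrite("pics/c.png",cv2.resize(np.hstack([u,v]),(800,333)))
```

```text
grip [ 0.5726 -0.1502  0.0596] [ 0.5729 -0.1471  0.07  ] [ 0.5796 -0.1548  0.07  ]
cap [ 0.5694 -0.149   0.0298]
neck [0.5415 0.1951 0.1323] [0.5431 0.1972 0.135 ] [0.5427 0.1903 0.135 ]
nbrs z.03: green,blue,purp,purp [array([ 0.5378, -0.0241]), array([ 0.6873, -0.1235]), array([ 0.5914, -0.272 ]), array([ 0.4752, -0.234 ])]
```

View pics/c.png

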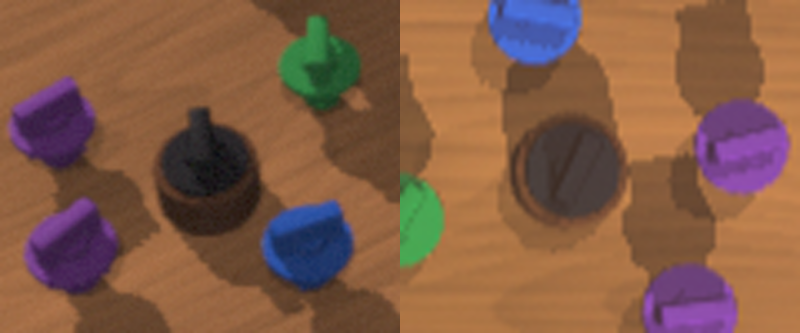

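The close crop confirms the black cap in the ring. Its bar runs at a yaw of about -0.46. Moving over it now.

Emit:
arm_command:
  deltas:
    - [0, [5, -2.1, 0], 0]
    - [0, [5, -2.1, 0], 0]
    - [0, [5, -2.1, 0], 0]
    - [0, [5, -2.1, 0], 0]
    - [0, [5, -2.1, 0], 0]
    - [0, [5, -2.1, 0], 0]
    - [0, [5, -2.1, 0], 0]
    - [0, [5, -2.1, 0], 0]

```text
t: 1.5
tcp_pos: [0.4917, -0.2153, 0.2315]
orientation: [3.141, -0.0, 0.313]
wrist_force: [0.5, -0.3, 1.3]
grip_width: 0.0856
```

Emit:
arm_command:
  deltas:
    - [0, [5, -2.1, 0], 0]
    - [0, [5, -2.1, 0], 0]
    - [0, [0, 0, 0], 0.154]
    - [0, [0, 0, 0], 0.154]
    - [0, [0, 0, 0], 0.154]
    - [0, [0, 0, 0], 0.154]
    - [0, [0, 0, 0], 0.154]
    - [0, [0, 0, 0], 0]

```text
t: 2.5
tcp_pos: [0.5727, -0.1458, 0.2313]
orientation: [3.142, 0.0, -0.456]
wrist_force: [-1.1, -0.5, 0.6]
grip_width: 0.0853
```

Run:
```python
from h import *
np.set_printoptions(precision=4,suppress=True)
s=get_state();print(s["t"],s["tcp_pos"],s["orientation"],s["q"],s["wrist_force"],s["torque"])
c=camera("wrist");cv2.imwrite("pics/d.png",c)
for n,z in(("cap_grip",.07),("cap",.042),("caprest",0)):
    for r in spot_point("wrist",n)[:3]: print(n,r,atz("wrist",r["point"],z))
print(proj("wrist",[.573,-.149,.07]))
```

```text
2.5 [ 0.5727 -0.1458  0.2313] [ 3.1415  0.     -0.4558] [-0.379   0.4642  1.3337 -0.0001  1.3437  1.6477] [-1.0786 -0.4744  0.6085] [0.0072 0.0231 0.0511]
cap_grip {'point': [383.7, 110.2], 'p': 0.79} [ 0.5979 -0.2676  0.07  ]
cap_grip {'point': [202.2, 92.4], 'p': 0.78} [ 0.6845 -0.1254  0.07  ]
cap_grip {'point': [190.1, 265.9], 'p': 0.68} [ 0.5398 -0.0272  0.07  ]
cap {'point': [384.5, 227.2], 'p': 0.94} [ 0.4767 -0.2325  0.042 ]
cap {'point': [377.1, 110.7], 'p': 0.9} [ 0.5967 -0.2697  0.042 ]
cap {'point': [196.7, 252.8], 'p': 0.84} [ 0.5419 -0.0285  0.042 ]
[[279.5335 189.2918]]
```

View pics/d.png

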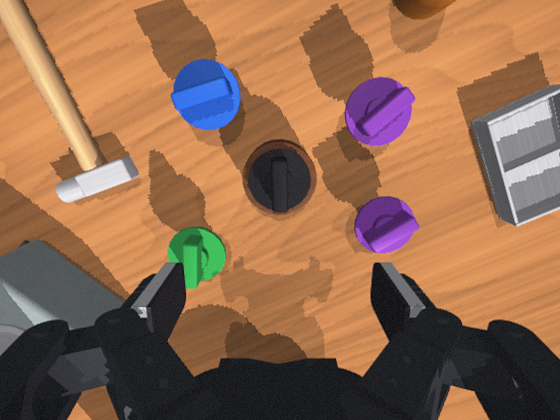

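Wrist view: the black cap sits in its ring at (280,178), with the bar almost vertical in the image, so it is nearly aligned with the tool. Measuring its centre and angle.

Run:
```python
from h import *
np.set_printoptions(precision=4,suppress=True)
a=cv2.imread("pics/d.png")
g=a.astype(int); m=((g.max(2)<75)&((g[...,2]-g[...,0])<18)).astype(np.uint8)
m[:,:235]=0;m[:,325:]=0;m[:130]=0;m[225:]=0
m=cv2.morphologyEx(m,cv2.MORPH_OPEN,np.ones((3,3),np.uint8))
n,l,st,ce=cv2.connectedComponentsWithStats(m);i=1+np.argmax(st[1:,4]);print(st[i],ce[i])
cn=max(cv2.findContours((l==i).astype(np.uint8),0,2)[0],key=len);e=cv2.fitEllipse(cv2.convexHull(cn));print(e)
c=atz("wrist",e[0],.048);print("centre",c, "rad", np.linalg.norm(atz("wrist",(e[0][0]+e[1][0]/2,e[0][1]),.048)-c))
P=np.array([[c[0],c[1],.042],[c[0],c[1],.078]]);print(proj("wrist",P))
d=cv2.resize(a[130:230,230:330],(600,600),interpolation=cv2.INTER_CUBIC)
d=cv2.convertScaleAbs(d,alpha=2.2)
cv2.circle(d,tuple(int(v) for v in ((np.array(e[0])-[230,130])*6)),4,(0,255,0),-1)
cv2.imwrite("pics/e.png",d)
```

```text
[ 248  149   62   63 2992] [279.0167 179.5077]
((278.9423522949219, 179.53250122070312), (61.411155700683594, 61.94405746459961), 5.865771770477295)
centre [ 0.5781 -0.1509  0.048 ] rad 0.032189645760904564
[[278.923  178.4318]
 [279.0503 185.664 ]]
```

View pics/e.png

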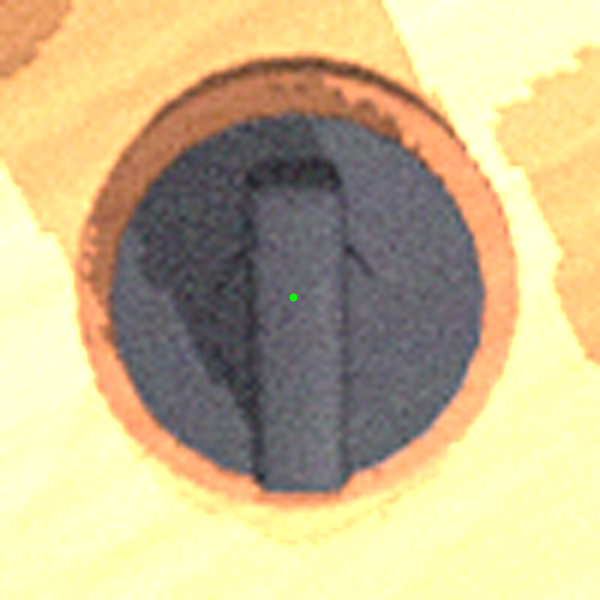

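Emit:
arm_command:
  deltas:
    - [0, [0, 0, 0], -0.036]
    - [0, [0.7, 0.24, 3], 0]
    - [0, [0, 0, 3], 0]
    - [0, [0, 0, 3], 0]
    - [0, [0, 0, 3], 0]
    - [0, [0, 0, 2.5], 0]
    - [0, [0, 0, 1.5], 0]
    - [0, [0, 0, 0], 0]

```text
t: 3.7
tcp_pos: [0.5777, -0.1508, 0.0705]
orientation: [3.141, 0.002, -0.42]
wrist_force: [-0.3, 0.6, 0.6]
grip_width: 0.0855
```

Run:
```python
from h import *
s=get_state();print(s["t"],s["tcp_pos"],s["orientation"],s["wrist_force"])
cv2.imwrite("pics/f.png",camera("wrist"))
```

```text
3.7 [ 0.57768224 -0.15077192  0.07050338] [ 3.14146590e+00  1.75801106e-03 -4.20400303e-01] [-0.34697032  0.61536913  0.61591926]
```

View pics/f.png

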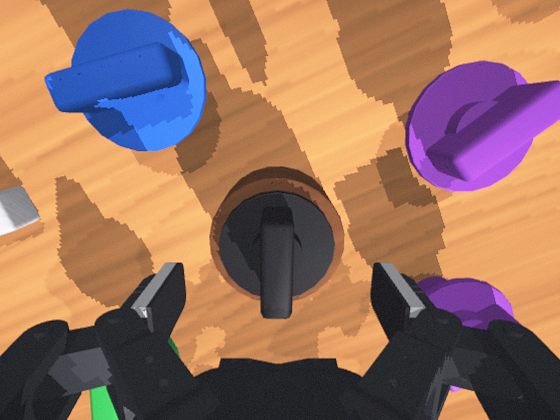

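The bar lies midway between the pads and parallel to them at (276,260). Going down to grasp.

Emit:
arm_command:
  deltas:
    - [0, [0, 0, 1.2], 0]
    - [0, [0, 0, 0.6], 0]
    - [0, [0, 0, 0], 0]
    - [1, [0, 0, 0], 0]
    - [1, [0, 0, 0], 0]
    - [1, [0, 0, 0], 0]
    - [1, [0, 0, 0], 0]
    - [1, [0, 0, 0], 0]

```text
t: 4.75
tcp_pos: [0.5783, -0.1511, 0.0536]
orientation: [3.141, -0.001, -0.421]
wrist_force: [-0.7, -0.7, 2.6]
grip_width: 0.0148
```

Emit:
arm_command:
  deltas:
    - [1, [0, 0, 0], 0]
    - [1, [0, 0, 0], 0]
    - [1, [0, 0, 0], 0]

```text
t: 5.12
tcp_pos: [0.5783, -0.151, 0.0536]
orientation: [3.141, -0.001, -0.421]
wrist_force: [-0.9, 0.0, 4.6]
grip_width: 0.0148
```

Run:
```python
from h import *
np.set_printoptions(precision=4,suppress=True)
s=get_state();print(s["t"],s["tcp_pos"],s["orientation"],s["wrist_force"],s["grip_width"])
a=camera("wrist");cv2.imwrite("pics/g0.png",a)
for r in spot_point("wrist","cap")[:4]: print(r)
print(proj("wrist",np.array(s["tcp_pos"])+[0,0,.042-.0525]))
```

```text
5.125 [ 0.5783 -0.151   0.0536] [ 3.1415 -0.0007 -0.4212] [-0.9225  0.0237  4.5997] 0.01481926175878152
{'point': [484.5, 130.3], 'p': 0.89}
{'point': [473.2, 342.8], 'p': 0.81}
{'point': [126.0, 84.3], 'p': 0.78}
{'point': [281.3, 257.1], 'p': 0.74}
[[276.0187 256.3511]]
```

Emit:
arm_command:
  deltas:
    - [1, [0, 0, -1], 0]
    - [1, [0, 0, -2], 0]
    - [1, [0, 0, -3], 0]
    - [1, [0, 0, -3], 0]
    - [1, [0, 0, -4], 0]
    - [1, [0, 0, -4], 0]
    - [1, [0, 0, -4], 0]
    - [1, [0, 0, -1], 0]

```text
t: 6.22
tcp_pos: [0.5787, -0.1511, 0.2757]
orientation: [-3.141, -0.004, -0.421]
wrist_force: [0.4, -0.2, -1.5]
grip_width: 0.0147
```

Run:
```python
from h import *
np.set_printoptions(precision=4,suppress=True)
s=get_state();print(s["t"],s["tcp_pos"],s["orientation"],s["wrist_force"],s["grip_width"])
a=camera("wrist");b=camera("scene");cv2.imwrite("pics/g.png",a);cv2.imwrite("pics/g_s.png",b)
for n in("neck","cap","cap_tip"):
  for r in spot_point("wrist",n)[:4]: print(n,r,atz("wrist",r["point"],.135))
print(proj("wrist",np.array(s["tcp_pos"])-[0,0,.0116]),proj("wrist",[.5415,.1951,.135]))
```

```text
6.225 [ 0.5787 -0.1511  0.2757] [-3.1414 -0.0042 -0.4211] [ 0.4149 -0.2256 -1.4635] 0.014724655012918902
neck {'point': [2.1, 354.8], 'p': 0.89} [0.5387 0.1898 0.135 ]
cap {'point': [280.2, 256.3], 'p': 0.88} [ 0.5218 -0.1293  0.135 ]
cap {'point': [215.4, 103.6], 'p': 0.85} [ 0.6718 -0.1368  0.135 ]
cap {'point': [370.4, 224.8], 'p': 0.8} [ 0.5167 -0.2195  0.135 ]
cap {'point': [203.0, 244.0], 'p': 0.78} [ 0.5637 -0.0673  0.135 ]
cap_tip {'point': [206.8, 229.9], 'p': 0.91} [ 0.5748 -0.0774  0.135 ]
cap_tip {'point': [495.5, 167.0], 'p': 0.72} [ 0.5227 -0.3386  0.135 ]
cap_tip {'point': [357.1, 213.3], 'p': 0.64} [ 0.5324 -0.2119  0.135 ]
[[275.6885 256.6103]] [[ -4.2461 354.4481]]
```

View pics/g.png

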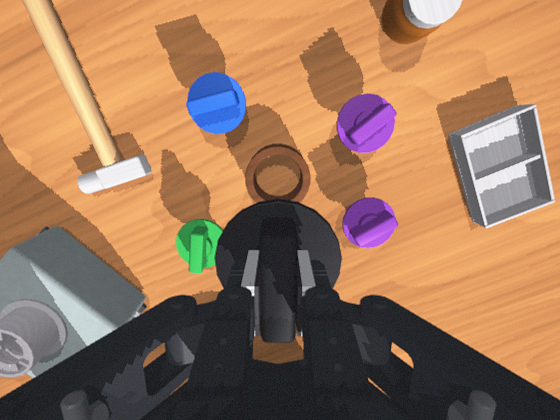

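The cap is lifted clean and held squarely, with its flange centred at (279,257). The rest is empty at (280,175) and the neck shows at the lower left (15,345). Next I stop short of the neck and look into it.

Emit:
arm_command:
  deltas:
    - [1, [0, 0, 0], -0.14]
    - [1, [0, 0, 0], -0.14]
    - [1, [0, 0, 0], -0.141]
    - [1, [-2, -5, 0], 0]
    - [1, [-2, -5, 0], 0]
    - [1, [-2, -5, 0], 0]
    - [1, [-2, -5, 0], 0]
    - [1, [-2, -5, 0], 0]

```text
t: 7.48
tcp_pos: [0.4767, 0.1005, 0.2717]
orientation: [3.142, 0.003, -0.001]
wrist_force: [0.7, 0.5, -2.1]
grip_width: 0.0146
```

Emit:
arm_command:
  deltas:
    - [1, [-2, -5, 0], 0]
    - [1, [-2, -4.6, 0], 0]
    - [1, [0, 0, 0], 0]
    - [1, [0, 0, 0], 0]

```text
t: 7.98
tcp_pos: [0.4379, 0.1948, 0.2723]
orientation: [3.141, 0.002, 0.001]
wrist_force: [0.1, -0.3, -2.0]
grip_width: 0.0148
```

Run:
```python
from h import *
np.set_printoptions(precision=4,suppress=True)
s=get_state();print(s["t"],s["tcp_pos"],s["orientation"],s["q"],s["wrist_force"],s["torque"],s["grip_width"])
a=camera("wrist");cv2.imwrite("pics/h.png",a)
for n in("neck","cap"):
  for r in spot_point("wrist",n)[:2]: print(n,r,atz("wrist",r["point"],.135))
print(proj("wrist",np.array(s["tcp_pos"])-[0,0,.0116]),proj("wrist",[.5415,.1951,.135]))
```

```text
7.975 [0.4379 0.1948 0.2723] [3.1406 0.0016 0.0005] [ 0.2588  0.2276  1.5689 -0.0006  1.3469  1.8293] [ 0.0991 -0.3332 -1.9576] [ 0.0067 -0.0188  0.0379] 0.014758122087949377
neck {'point': [280.7, 75.5], 'p': 0.76} [0.541  0.1908 0.135 ]
cap {'point': [480.0, 86.7], 'p': 0.7} [0.5321 0.025  0.135 ]
[[275.2653 255.5127]] [[275.3651  75.0633]]
```

View pics/h.png

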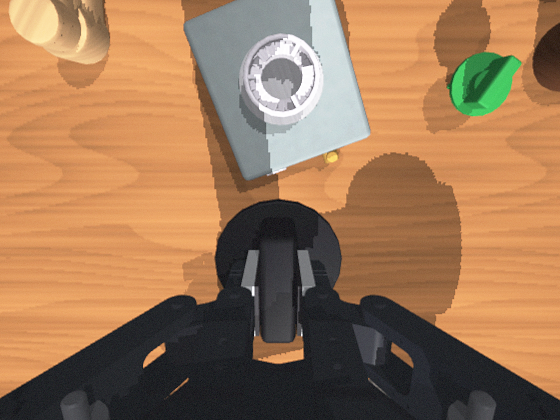

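Run:
```python
from h import *
np.set_printoptions(precision=4,suppress=True)
a=cv2.imread("pics/h.png");g=a.astype(int)
m=((g.max(2)<70)).astype(np.uint8);m[262:]=0;m[:190]=0;m[:,:205]=0;m[:,345:]=0
m=cv2.morphologyEx(m,cv2.MORPH_OPEN,np.ones((5,5),np.uint8))
c=max(cv2.findContours(m,0,cv2.CHAIN_APPROX_NONE)[0],key=len).reshape(-1,2)
up=np.array([p for p in c if p[1]<245 and 205<p[0]<345])
e=cv2.fitEllipse(up.astype(np.float32));print("flange",e)
s=get_state();T=np.array(s["tcp_pos"]);C=T-[0,0,.0116-.006]
print("pred flange top",proj("wrist",C), "edges pred",proj("wrist",[C+[0,.033,0],C-[0,.033,0],C+[.033,0,0]]), "obs L,R,top",up[:,0].min(),up[:,0].max(),up[:,1].min())
# edge map of rim: Hough
gr=cv2.cvtColor(a,cv2.COLOR_BGR2GRAY)
h=cv2.HoughCircles(cv2.GaussianBlur(cv2.resize(gr[20:140,220:345],None,fx=4,fy=4,interpolation=cv2.INTER_CUBIC),(5,5),1),cv2.HOUGH_GRADIENT,1.2,10,param1=100,param2=40,minRadius=120,maxRadius=190)
print("rim",[(x/4+220,y/4+20,r/4) for x,y,r in (h[0][:4] if h is not None else [])])
print("rim pred r",proj("wrist",[[.541,.191,.135],[.541,.191+.032,.135]]))
z=cv2.resize(a[25:135,225:340],(627,600),interpolation=cv2.INTER_CUBIC)
cv2.imwrite("pics/i.png",z)
```

```text
flange ((277.9371337890625, 256.99896240234375), (114.16551208496094, 123.78179168701172), 91.86111450195312)
pred flange top [[276.66   259.7671]] edges pred [[212.6153 259.9366]
 [340.7077 259.5977]
 [276.4148 197.7421]] obs L,R,top 218 338 200
rim [(np.float32(281.65), np.float32(77.75), np.float32(33.45)), (np.float32(278.95), np.float32(75.65), np.float32(36.3)), (np.float32(281.65), np.float32(81.350006), np.float32(35.43)), (np.float32(285.85), np.float32(74.75), np.float32(37.74))]
rim pred r [[280.346   75.705 ]
 [241.4938  75.8104]]
```

View pics/i.png

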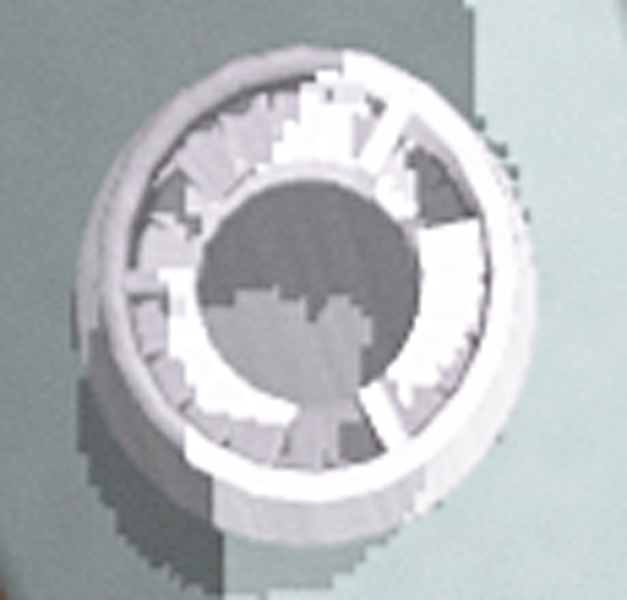

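Zoomed neck: the rim centre is at (282,75) in the full image, and the three end walls are at about 61°, -60° and 181° (image angle, ccw from right). Just clockwise of each is a dark gap, centred near 39°, -81° and 159°. So I'll place at yaw ≈ +0.73 (42° ccw), where the pins lie on the lands whichever way the bar's +x points. The neck is at about (0.5417, 0.1905).

Emit:
arm_command:
  deltas:
    - [1, [5.2, 0.2, 0], 0]
    - [1, [5.2, 0.23, 0], 0]
    - [1, [0, 0, 0], -0.147]
    - [1, [0, 0, 0], -0.147]
    - [1, [0, 0, 1], -0.147]
    - [1, [0, 0, 2], -0.147]
    - [1, [0, 0, 2], -0.147]
    - [1, [0, 0, 2], 0]

```text
t: 9.12
tcp_pos: [0.5426, 0.1894, 0.2023]
orientation: [-3.142, 0.0, 0.734]
wrist_force: [0.1, 0.3, -2.3]
grip_width: 0.0148
```

Emit:
arm_command:
  deltas:
    - [1, [0, 0, 0.5], 0]
    - [1, [0, 0, 0], 0]
    - [1, [0, 0, 0], 0]

```text
t: 9.5
tcp_pos: [0.5428, 0.1906, 0.1992]
orientation: [3.141, -0.001, 0.734]
wrist_force: [0.1, -0.5, -1.4]
grip_width: 0.0149
```

Run:
```python
from h import *
np.set_printoptions(precision=4,suppress=True)
s=get_state();print(s["t"],s["tcp_pos"],s["orientation"],s["q"],s["wrist_force"],s["torque"],s["grip_width"])
T=np.array(s["tcp_pos"])
for c in("scene","top"):
  a=camera(c);cv2.imwrite(f"pics/j_{c}.png",a);print(c,proj(c,[T-[0,0,.0516],[.5417,.1905,.135]]))
a=cv2.imread("pics/j_scene.png")[90:190,265:385]
cv2.imwrite("pics/j.png",cv2.resize(a,(720,600),interpolation=cv2.INTER_CUBIC))
```

```text
9.5 [0.5428 0.1906 0.1992] [ 3.1407 -0.0014  0.7343] [ 0.2046  0.4589  1.4334 -0.0001  1.2477  1.0411] [ 0.1319 -0.537  -1.4084] [ 0.0042  0.0135 -0.0025] 0.014886007010327629
scene [[324.6738 149.3692]
 [324.0497 152.7694]]
top [[213.3312 231.4003]
 [214.0304 231.9087]]
```

View pics/j.png

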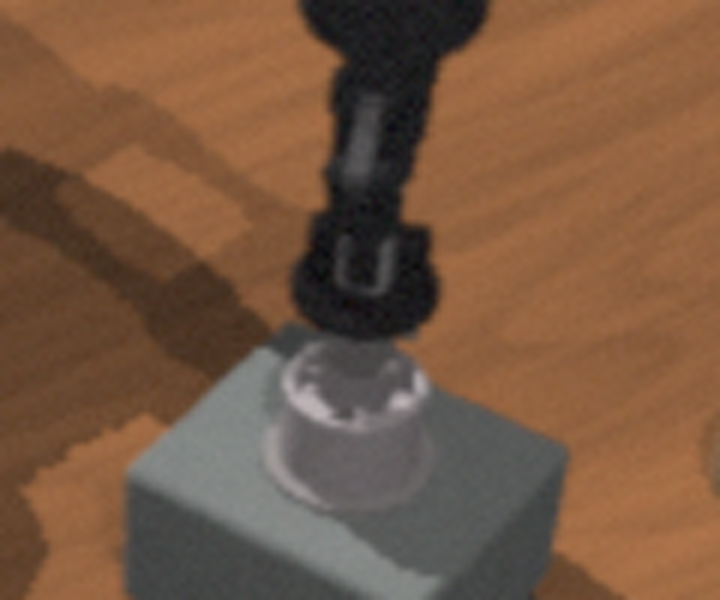

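Alignment looks right: the stem is centred over the neck. Lowering.

Emit:
arm_command:
  deltas:
    - [1, [-0.07, -0.07, 0.5], 0]
    - [1, [0, 0, 0.5], 0]
    - [1, [0, 0, 0.5], 0]
    - [1, [0, 0, 0.5], 0]
    - [1, [0, 0, 0.4], 0]
    - [1, [0, 0, 0.3], 0]
    - [1, [0, 0, 0.2], 0]
    - [1, [0, 0, 0], 0]

```text
t: 10.6
tcp_pos: [0.5412, 0.1908, 0.1692]
orientation: [-3.142, 0.0, 0.735]
wrist_force: [0.3, 0.1, -1.2]
grip_width: 0.0149
```

Emit:
arm_command:
  deltas:
    - [1, [0, 0, 0.2], 0]
    - [1, [0, 0, 0], 0]

```text
t: 10.85
tcp_pos: [0.5411, 0.1908, 0.1672]
orientation: [-3.142, 0.0, 0.735]
wrist_force: [-0.1, 0.2, -1.6]
grip_width: 0.015
```

Emit:
arm_command:
  deltas:
    - [1, [0, 0, 0.2], 0]
    - [1, [0, 0, 0], 0]

```text
t: 11.1
tcp_pos: [0.5411, 0.1908, 0.1651]
orientation: [-3.141, 0.0, 0.735]
wrist_force: [-0.5, -0.3, -1.9]
grip_width: 0.0149
```

Emit:
arm_command:
  deltas:
    - [1, [0, 0, 0.1], 0]
    - [1, [0, 0, 0.1], 0]
    - [1, [0, 0, 0], 0]

```text
t: 11.48
tcp_pos: [0.5411, 0.1908, 0.1631]
orientation: [-3.142, 0.0, 0.735]
wrist_force: [-0.5, -2.0, -1.5]
grip_width: 0.0149
```

Emit:
arm_command:
  deltas:
    - [1, [0, 0, 0.1], 0]
    - [1, [0, 0, 0], 0]

```text
t: 11.72
tcp_pos: [0.5413, 0.1909, 0.1628]
orientation: [3.141, -0.001, 0.735]
wrist_force: [-1.9, -0.3, 1.8]
grip_width: 0.0147
```

It touches at cap origin ≈ 16 mm above the rim, so it is riding on the lands. Press lightly and turn backwards.

Emit:
arm_command:
  deltas:
    - [1, [0, 0, 0.1], 0]
    - [1, [0, 0, 0], 0]

```text
t: 11.98
tcp_pos: [0.5414, 0.1909, 0.1627]
orientation: [3.141, -0.001, 0.735]
wrist_force: [-2.5, -1.8, 7.9]
grip_width: 0.0149
```

Emit:
arm_command:
  deltas:
    - [1, [0, 0, 0.05], -0.08]
    - [1, [0, 0, 0], -0.08]
    - [1, [0, 0, 0], 0]

```text
t: 12.35
tcp_pos: [0.5421, 0.191, 0.1624]
orientation: [3.139, -0.002, 0.896]
wrist_force: [-1.0, -0.9, 9.3]
grip_width: 0.0148
```

Emit:
arm_command:
  deltas:
    - [1, [0, 0, 0], -0.08]
    - [1, [0, 0, 0], -0.08]
    - [1, [0, 0, 0], 0]

```text
t: 12.72
tcp_pos: [0.5414, 0.191, 0.1609]
orientation: [3.141, -0.001, 1.054]
wrist_force: [-0.1, 1.0, 1.0]
grip_width: 0.0148
```

The force vanished after ~18° and it is dropping freely: this is the thread start, as predicted. A little more turn, then lower.

Emit:
arm_command:
  deltas:
    - [1, [0, 0, 0], -0.07]
    - [1, [0, 0, 0.2], 0]
    - [1, [0, 0, 0], 0]

```text
t: 13.1
tcp_pos: [0.5412, 0.1909, 0.1583]
orientation: [-3.141, 0.0, 1.123]
wrist_force: [1.2, -0.4, -2.7]
grip_width: 0.0147
```

Emit:
arm_command:
  deltas:
    - [1, [0, 0, 0.2], 0]
    - [1, [0, 0, 0.2], 0]
    - [1, [0, 0, 0.2], 0]
    - [1, [0, 0, 0], 0]

```text
t: 13.6
tcp_pos: [0.541, 0.1908, 0.1525]
orientation: [-3.141, 0.0, 1.125]
wrist_force: [-0.3, 0.4, -2.0]
grip_width: 0.0147
```

Emit:
arm_command:
  deltas:
    - [1, [0, 0, 0.1], 0]
    - [1, [0, 0, 0.1], 0]
    - [1, [0, 0, 0], 0]

```text
t: 13.98
tcp_pos: [0.5413, 0.1908, 0.1511]
orientation: [3.141, -0.0, 1.125]
wrist_force: [-0.2, 0.4, 2.0]
grip_width: 0.015
```

It sits at 4.5 mm above the rim, in the thread start. Screw clockwise, lowering 2.4 mm/rad.

Emit:
arm_command:
  deltas:
    - [1, [0, 0, 0.02], 0.1]
    - [1, [0, 0, 0.02], 0.1]
    - [1, [0, 0, 0.03], 0.1]
    - [1, [0, 0, 0.02], 0.1]
    - [1, [0, 0, 0], 0]

```text
t: 14.6
tcp_pos: [0.5415, 0.1909, 0.1502]
orientation: [3.141, -0.001, 0.726]
wrist_force: [0.6, 0.4, 0.5]
grip_width: 0.015
```

Emit:
arm_command:
  deltas:
    - [1, [0, 0, 0.02], 0.1]
    - [1, [0, 0, 0.03], 0.1]
    - [1, [0, 0, 0.02], 0.1]
    - [1, [0, 0, 0.02], 0.1]
    - [1, [0, 0, 0], 0]

```text
t: 15.22
tcp_pos: [0.5414, 0.1909, 0.1492]
orientation: [3.141, -0.001, 0.327]
wrist_force: [0.1, -0.2, 1.2]
grip_width: 0.015
```

```bash
python3 -c "
from rig import *
s=get_state();print(s['t'],s['tcp_pos'],s['orientation'],s['wrist_force'],s['torque'],s['grip_width'])"
```

```text
15.225 [0.54142065 0.19085572 0.14921655] [ 3.14142170e+00 -7.11963587e-04  3.27355898e-01] [ 0.1171176  -0.22866533  1.19733715] [ 0.05967173 -0.02522466  0.00679319] 0.014987435977053255
```

Emit:
arm_command:
  deltas:
    - [1, [0, 0, 0.02], 0.1]
    - [1, [0, 0, 0.03], 0.1]
    - [1, [0, 0, 0.02], 0.1]
    - [1, [0, 0, 0.02], 0.1]
    - [1, [0, 0, 0], 0]

```text
t: 15.85
tcp_pos: [0.5413, 0.1908, 0.1482]
orientation: [3.142, -0.0, -0.072]
wrist_force: [0.7, -0.3, 1.6]
grip_width: 0.0149
```

```bash
python3 -c "
from rig import *
s=get_state();print(s['t'],s['tcp_pos'],s['orientation'],s['wrist_force'],s['torque'],s['grip_width'])"
```

```text
15.85 [0.54133659 0.19079805 0.14824483] [ 3.14158333e+00 -4.45845981e-04 -7.17231800e-02] [ 0.6724987  -0.26186185  1.59810426] [-0.06530393  0.06945017 -0.05033338] 0.014926813487355988
```

Emit:
arm_command:
  deltas:
    - [1, [0, 0, 0.01], 0.06]
    - [1, [0, 0, 0.02], 0.06]
    - [1, [0, 0, 0], 0]

```text
t: 16.23
tcp_pos: [0.5413, 0.1908, 0.1479]
orientation: [-3.142, -0.0, -0.192]
wrist_force: [0.1, -0.4, 1.3]
grip_width: 0.0148
```

```bash
python3 -c "
from rig import *
s=get_state();print(s['t'],s['tcp_pos'],s['orientation'],s['wrist_force'],s['torque'],s['grip_width'])"
```

```text
16.225 [0.54129237 0.19079234 0.14794627] [-3.14158586e+00 -3.65982463e-04 -1.91522263e-01] [ 0.07115377 -0.3633651   1.2963605 ] [-0.03281897  0.04971233 -0.0486883 ] 0.014800623604269736
```

Emit:
arm_command:
  deltas:
    - [1, [0, 0, 0.01], 0.05]
    - [1, [0, 0, 0.01], 0.05]
    - [1, [0, 0, 0], 0]

```text
t: 16.6
tcp_pos: [0.5415, 0.1914, 0.1478]
orientation: [-3.141, -0.001, -0.292]
wrist_force: [0.4, 2.3, 2.2]
grip_width: 0.0148
```

```bash
python3 -c "
from rig import *
s=get_state();print(s['tcp_pos'],s['orientation'],s['wrist_force'],s['torque'],s['grip_width'])"
```

```text
[0.54148502 0.19136749 0.14779405] [-3.14051478e+00 -7.30237798e-04 -2.91516043e-01] [0.35860431 2.32309875 2.2170778 ] [ 0.47881427 -0.15541248  0.19653754] 0.014822797803243824
```

Emit:
arm_command:
  deltas:
    - [1, [0, 0, 0.01], 0.04]
    - [1, [0, 0, 0], 0.03]
    - [1, [0, 0, 0], 0]

```text
t: 16.98
tcp_pos: [0.5414, 0.1914, 0.1478]
orientation: [-3.141, -0.001, -0.362]
wrist_force: [1.1, 4.8, 3.6]
grip_width: 0.0151
```

```bash
python3 -c "
from rig import *
s=get_state();print(s['tcp_pos'],s['orientation'],s['wrist_force'],s['torque'],s['grip_width'])"
```

```text
[0.54141027 0.19135246 0.1477911 ] [-3.14092982e+00 -8.91894532e-04 -3.62064272e-01] [1.11034266 4.81252696 3.5855369 ] [ 0.75353628 -0.15858332  1.50821402] 0.015098115841909305
```

The torque has risen to 1.5 N m with the origin about 1 mm above the rim, so it is butting at home. Let go and rise.

Emit:
arm_command:
  deltas:
    - [0, [0, 0, 0], 0]
    - [0, [0, 0, 0], 0]
    - [0, [0, 0, 0], 0]
    - [0, [0, 0, 0], 0]
    - [0, [0, 0, 0], 0]
    - [0, [0, 0, -1], 0]
    - [0, [0, 0, -3], 0]
    - [0, [0, 0, -4], 0]

```text
t: 17.98
tcp_pos: [0.5407, 0.1908, 0.2283]
orientation: [3.141, 0.001, -0.365]
wrist_force: [-0.0, -0.8, 0.4]
grip_width: 0.0858
```

Emit:
arm_command:
  deltas:
    - [0, [-4, 0, -2], 0]
    - [0, [-4, 0, 0], 0]
    - [0, [0, 0, 0], 0]

```text
t: 18.35
tcp_pos: [0.4647, 0.2203, 0.2489]
orientation: [-3.141, -0.001, -0.363]
wrist_force: [1.0, -0.0, -0.4]
grip_width: 0.0858
```

Run:
```python
from h import *
np.set_printoptions(precision=4,suppress=True)
s=get_state();print(s["t"],s["tcp_pos"],s["orientation"],s["wrist_force"],s["grip_width"])
a=camera("wrist");b=camera("scene")
for c in("wrist","scene"):print(c,spot_point(c,"cap")[:6])
for z in(.136,.14):print(z,proj("scene",[.5415,.191,z]),proj("wrist",[.5415,.191,z]))
cv2.imwrite("pics/k.png",np.hstack([a[:,60:460],cv2.resize(b[90:195,270:370],(400,420),interpolation=cv2.INTER_CUBIC)]))
```

```text
18.35 [0.4647 0.2203 0.2489] [-3.1407 -0.0009 -0.3629] [ 0.9727 -0.0014 -0.3523] 0.0858479212672214
wrist [{'point': [278.9, 101.9], 'p': 0.83}, {'point': [487.6, 25.7], 'p': 0.56}]
scene [{'point': [252.8, 263.3], 'p': 0.92}, {'point': [179.2, 266.1], 'p': 0.84}, {'point': [257.8, 213.7], 'p': 0.83}, {'point': [323.9, 153.8], 'p': 0.65}, {'point': [174.5, 227.6], 'p': 0.57}]
0.136 [[324.1818 152.3763]] [[276.2616 104.7802]]
0.14 [[324.2911 151.2337]] [[276.2358 104.6113]]
```

View pics/k.png

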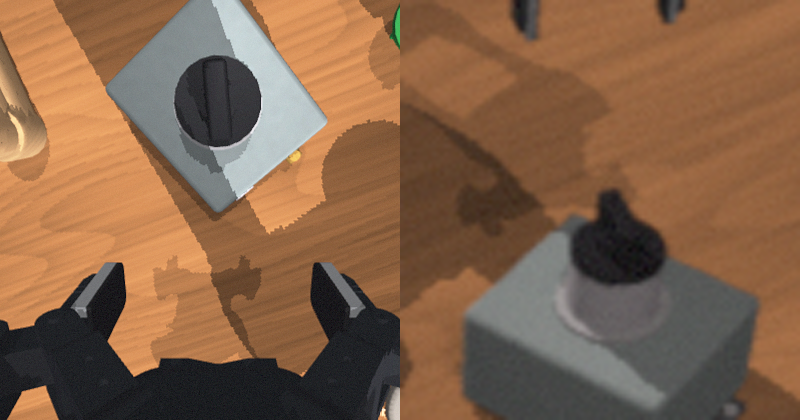

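The cap sits flush and level on the neck. Its bar stands at yaw ≈ -0.28, where the torque began to rise, so it stopped at the end walls and the gripper yielded slightly past that. Handing in.

```bash
python3 -c "
from rig import *
print(finish_job())"
```

```text
the job is handed in; nothing more can be done
None
```

The cement tank is closed: I took the black cap from its rest, set it on the neck, and screwed it clockwise to the stop. I then let go and handed the job in after about 18 s of robot time.

- **Thread start:** the cap touched down about 16 mm above the rim, riding on the lands. Turned gently backwards, it broke free after about 18° and I lowered it to 4.5 mm above the rim.
- **Screwing home:** I turned it about 85° clockwise, and it followed the thread down. It stopped with its origin about 1.2 mm above the rim, where 1 mm is expected. The torque rose from about 0.2 to 1.5 N m at the stop.
- **Last pictures:** the cap is flush and upright on the neck with the gripper clear of it. The spotter still found the blue, green and both purple look-alikes within a few pixels of where they started. I did not check the last, hammer, jar and tray again after the job.

**Discrepancy:** the gripper's final yaw was -0.36 but the cap's bar stands at about -0.28. The jaws twisted slightly on the bar once the cap had butted, so the last few degrees pressed a little beyond the stop. The sensed wrist force stayed under 10 N throughout.

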